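# Refit the hob's push-in knob and hold it in

## Robot

A 6-joint arm with a two-finger parallel gripper is mounted at the origin on the work surface. World frame = base frame: x ahead of the robot, y to its left, z up, the work surface at z = 0. Lengths are in m, angles in rad, forces in N, time in s.
With the tool pointing down it reaches from about 0.375 to 0.975 m from the base axis. Payload 3.8 kg.
Tool frame: the origin (TCP) lies midway between the tips of the shut fingers; the grasp point (between the pads) lies 19 mm behind it; z points along the fingers, y is the line along which they close (so a half turn about z gives the same grasp; the last joint's range is limited). The gripper opens to 85 mm and grips with 20 to 120 N. Pads are 22 mm wide; open, the fingers measure 114 mm over their backs; the gripper's body (76 mm by 85 mm) begins 54 mm behind the grasp point. The pads swing forward as they close: fully open they stand 13 mm farther back than shut.
Start: joints at [1.202, 0.264, 1.604, -0, 1.274, -0.037], TCP at [0.22, 0.638, 0.231] pointing down, gripper open.
Joint ranges: [-2.63, 2.63], [-0.94, 2.18], [0.31, 2.57], [-1.31, 4.45], [0, 2.66], [-2.55, 2.55]. Speed limits (rad/s): [2.57, 2.57, 3.14, 3.14, 3.14, 3.14].

## Interface

Orientations are given as a rotation vector (axis times angle).
In Python, from workcell import status, read_camera, workorder, masks_of gives the robot as it stands.
- The arm moves only by the tool drive_tool, never from a script. Its argument "rows" is a list of rows, each a list of 7 numbers: the turn, a rotation vector about the tool's x, y, z in degrees, then the shift along the tool's x, y, z in m, then the opening, from 0 (shut) to 1 (fully open). In form: [[ax, ay, az, tx, ty, tz, claw], ...]. A call has 1 to 8 rows; each row shifts and turns the commanded pose from where the row before left it, along the tool's axes as they then stand; what a row does not reach is not made up. A row lasts 1/12 s, in which the tool goes at most 41.7 mm and 7.16 degrees, less where a joint would pass 70% of its speed; a pose out of reach is approached as far as the arm can. A call is refused whole if a number of a shift passes 0.0417 or a number of a turn 7.16, either way. A call with a gripper value outside its range is refused whole. The fingers move at their own pace and stop on an object; "force" is the grip in N (left out, the last holds). Time passes only in rows, so rows that do not move let the fingers close. It gives the time, the measured TCP pose, the force, the opening and the grip force at its end, in the units of the state.
- status.read_state(): the state, without advancing time (a new reading comes with each control period).
- read_camera(name): name is "scene" or "side" or "wrist"; returns a dict with "color" (400x640x3 uint8, red, green, blue), "intrinsics" (3x3 intrinsics, pixels), "world_from_camera" (4x4, takes a point from camera to world coordinates); the wrist camera has in their place "mount" (4x4, takes a point from camera to tool coordinates, whose origin is the TCP and whose axes are the flange's). Camera axes: x right, y up, looking along -z (the intrinsics and any distortion apply to the point x, -y, -z); pixel columns grow to the right and rows downward; lengths in m; the calibration is good to about 2 mm. A picture is of the moment at which its call begins: read the wrist's pose just before it. There is no depth.
- workorder.finish_job(): hands the job in; it is judged then, once.
Trained networks look in a picture, given as the dict that the camera call returned (one of the last four; its "shot" number tells which), for a name from the list of things; names that differ only in an ending like _2 or _b are one class to them, and where a whole thing is asked for, a point or a joint stands for the part that bears it (a point fixed in the world has none). Each returns a list of dicts, best first, with "score" (0 to 1); they miss things now and then, are a little off and sometimes report something else, mostly with a low value. They report only what shows in the picture. A call takes as long as a camera call.
- masks_of(picture, name): "mask" (400x640 bool, what is visible of it) and "bbox" ([left, top, right, bottom] in pixels, round what is visible of it).
The state is a dict: "time": time; "q": joint angles; "joint_vel": joint speeds; "joint_torque": joint torques, N m; "tool_pos": TCP position; "tcp_rot": TCP orientation; "wrist_force": force on the tool from outside, world axes, zero at the start; "torque": the same for the moment, N m; "width": opening from 0.0 (shut) to 1.0 (fully open); "grip_force": force on a finger pad.
Only numpy, scipy, OpenCV 4.12 (cv2) and the standard library are available. Lean on these libraries where they do the work, as an engineer would, in place of code of your own. Each camera call takes 0.05 s, during which the arm holds its last target. There are 200 camera calls.

## Task

Slide the hob's orange control guard all the way along to its stop and leave it there, which uncovers the bare brass spindle. Then pick up the black knob, turn it so that its key flat matches the flat of the spindle, push it fully home and press it in against the spring to the bottom of its travel, as for lighting the burner. Finish while still holding the knob pressed in, and do not disturb the mug, the jars or the measuring cup.

Things in the scene. Friction and masses are not known exactly. Their poses are not given: they have to be found in the camera images.
- hob: Fixed single-burner table hob: steel box, black top, 300 (x) x 340 (y) x 66 mm high; yaw varies. Origin: centre of its underside. Burner on its +x half, centred at x +50, y 0; pan supports reach 110 mm from there, up to 100 mm above the work surface. Control strip along its -x edge; the control stands at x -110, y -80 mm.
- guard_grip (a point): Centre of the top face of the white grip block on the orange guard, 124 mm above the work surface; axes as the hob's. Block: 34 (hob x) x 14 (hob y) mm, 26 mm tall. The guard is a bridge-shaped cover, 70 (hob x) x 100 (hob y) mm, its flat top 98 mm above the work surface, open at both y ends.
- guard (a joint): Slide of the guard along the hob's +y, in m: 0 at one end (centred over the spindle), 0.12 at the stop (spindle bare). It starts between 0 and 0.03, covering the spindle. Friction about 2 N; it stays where it is left; hard stop.
- spindle_tip (a point): Centre of the top end of the brass D-spindle: z up along its axis, +x out of its one flat. Diameter 14 mm, flat 2 mm from the axis, 1 mm chamfer round the top edge except at the flat. The tip is 90 mm above the work surface when not pressed, 22 mm above the bezel. It cannot turn; its angle varies from start to start.
- spindle (a joint): How far the spindle is pushed down, in m: 0 free, 0.006 at the bottom of its travel. A spring returns it: it takes 3 N to start and 9 N to reach the bottom, where there is a hard stop.
- knob: Loose black knob, about 50 g, bore down on the work surface. Origin: centre of its underside, z up. Skirt: 46 mm diameter, 0 to 16 mm high; on it a bar grip 42 mm long (its x), 14 mm wide (its y), 16 to 38 mm high. White pointer line on the +x half of the bar's top, on the side of the bore's flat.
- knob_bore (a point): Centre of the bore's mouth in the knob's underside (same point and axes as knob). Bore: 13 mm deep, 16 mm diameter, with a flat 3 mm from the axis on the +x side. It goes on only with the knob's +x along the spindle's +x, within about 8 degrees. Fully home, the bore's ceiling rests on the spindle's tip: this point is then 13 mm below point spindle_tip.
- bezel: White disc on the hob's top around the spindle, 52 mm diameter, 2 mm thick, fixed, with a red radial mark on the side of the spindle's flat (its +x). Origin: centre of its underside, on the spindle's axis.
- mug: Bystander: beige ceramic mug, 82 mm diameter, 95 mm tall, handle to its +y. Origin: centre of its underside.
- jar_a: Bystander: empty glass jar with a red lid, 74 mm diameter, 125 mm tall. Origin: centre of its underside.
- jar_b: Bystander: a second jar, the same as jar_a.
- cup: Bystander: yellow plastic measuring cup, 84 mm diameter, 65 mm tall, with a flat handle reaching 114 mm from its axis along its +x. Origin: centre of its underside.

How it is judged:
On the way, in this order (a step that is already met when the one before it is completed fails the run):
1. the guard is slid to its stop while the knob is not yet on the spindle (value of joint guard above 0.114 m and horizontal distance between knob and spindle_tip above 0.05 m), for 0.2 s.
2. the knob is fully home on the spindle, flats matched (z of knob in the frame of spindle_tip between -0.015 and -0.011 m and horizontal distance between knob and spindle_tip below 0.003 m and angle between the x axis of knob and the x axis of spindle_tip, either way round below 0.38 rad and angle between the z axis of knob and the z axis of spindle_tip, either way round below 0.12 rad), for 0.2 s.
At the end, for the whole second after the job is handed in: Guard within 6 mm of its stop; knob home on the spindle (origin 11 to 15 mm below the tip, axes within 3 mm and 0.12 rad, flats within 0.38 rad), at rest; fingers on the knob (over 2 N) keep the spindle at least 4.5 of 6 mm down with over 4 N on it; kept for the last second (all of step 2 and value of joint guard above 0.114 m and value of joint spindle above 0.0045 m and contact force between the fingers and knob above 2 N and contact force between knob and spindle above 4 N and linear speed of knob below 0.02 m/s); the arm keeps its last pose, push and grip.
It fails at once if the mug is disturbed (moved over 20 mm or tipped over 0.3 rad) (distance of mug from where it was at the start of the episode above 0.02 m or angle between mug's own z axis and vertical above 0.3 rad).
It fails at once if the jar_a is disturbed (moved over 20 mm or tipped over 0.3 rad) (distance of jar_a from where it was at the start of the episode above 0.02 m or angle between jar_a's own z axis and vertical above 0.3 rad).
It fails at once if the jar_b is disturbed (moved over 20 mm or tipped over 0.3 rad) (distance of jar_b from where it was at the start of the episode above 0.02 m or angle between jar_b's own z axis and vertical above 0.3 rad).
It fails at once if the cup is disturbed (moved over 20 mm or tipped over 0.3 rad) (distance of cup from where it was at the start of the episode above 0.02 m or angle between cup's own z axis and vertical above 0.3 rad).
It also fails if it takes over 54 s, if anything falls off the work surface, if the arm or the gripper's body presses on something with over 40 N, if the wrist force passes 120 N, or if a joint passes its speed limit or range.

## Working session

There is one attempt and no reset: what is moved stays moved. The work goes in short steps, Python scripts to look and compute and a tool call to move; the robot and the scene stay as the last step left them, time stands still between calls to the robot, and variables do not carry over. Pictures are saved under pics/ and viewed, at most 10 in all, crops included, and the job is handed in when it is done.

Besides the shell and the picture viewer there is one more tool, called after ">>>" by a JSON object that holds its "name" and its "arguments", one argument or row to a line. drive_tool: Moves the arm, as the interface text tells. Its arguments: {"type":"object","properties":{"rows":{"type":"array"},"force":{"type":"number"}},"required":["rows"]}

```bash
ls; mkdir -p pics; python3 - <<'E'
from workcell import status, read_camera, workorder, masks_of
import cv2,numpy as np,pickle
print(status.read_state())
for n in("scene","side","wrist"):
    p=read_camera(n); cv2.imwrite(f"pics/{n}0.png",p["color"][:,:,::-1])
    pickle.dump(p,open(f"pics/{n}0.pkl","wb"))
    print(n,{k:v for k,v in p.items() if k!="color"})
    for t in ["hob","guard","guard_grip","knob","bezel","spindle","mug","jar_a","cup"]:
        for r in masks_of(p,t)[:3]:
            ys,xs=np.nonzero(r["mask"]); print(n,t,round(r["score"],2),r["bbox"],len(xs),xs.mean().round(1) if len(xs) else '',ys.mean().round(1) if len(xs) else '')
E
```

```text
pics
{'time': 0.0, 'q': array([ 1.20214772e+00,  2.64766339e-01,  1.60534313e+00, -1.32600919e-05,
        1.27368298e+00, -3.69235481e-02]), 'joint_vel': array([-0.00089377, -0.00092979, -0.00113228,  0.00038632,  0.00053052,
        0.00228049]), 'joint_torque': array([-1.42993445e-03, -5.15107977e+01, -3.67311931e+01, -2.84871694e-04,
        1.30342305e-02,  4.27795911e-06]), 'tool_pos': array([0.21959539, 0.63753078, 0.22996979]), 'tcp_rot': array([-0.5186092 , -3.09805292,  0.00338817]), 'wrist_force': array([-0.78901022,  0.43139235, -0.13163516]), 'torque': array([-0.02293885,  0.02330435, -0.00587578]), 'grip_force': 0.0, 'width': 0.9977991788971188}
scene {'intrinsics': array([[368.09851699,   0.        , 318.4652032 ],
       [  0.        , 368.09851699, 199.22991058],
       [  0.        ,   0.        ,   1.        ]]), 'world_from_camera': array([[-0.75446541, -0.34626253,  0.5575699 ,  1.19443975],
       [ 0.65630771, -0.40641236,  0.6356801 ,  0.7046693 ],
       [ 0.0064911 ,  0.84553607,  0.53387884,  0.69257654],
       [ 0.        ,  0.        ,  0.        ,  1.  
[... 1536 characters left out ...]
285.7, 142.5, 321.5, 166.9] 472 296.5 154.1
side cup 0.18 [308.3, 314.6, 323.7, 339.4] 311 317.1 327.2
wrist {'intrinsics': array([[289.69673001,   0.        , 319.15152578],
       [  0.        , 289.69673001, 198.64932642],
       [  0.        ,   0.        ,   1.        ]]), 'mount': array([[-9.36871944e-04,  9.63580874e-01,  2.67415446e-01,
         6.70857679e-02],
       [ 9.99999561e-01,  8.93688898e-04,  2.83192326e-04,
         6.67570645e-05],
       [ 3.38924939e-05,  2.67415594e-01, -9.63581288e-01,
        -1.42067252e-01],
       [ 0.00000000e+00,  0.00000000e+00,  0.00000000e+00,
         1.00000000e+00]]), 'shot': 3}
wrist mug 0.71 [230.1, 311.4, 280.9, 343.8] 966 251.7 326.0
```

```bash
cat > h.py <<'E'
import numpy as np,cv2,pickle
from scipy.spatial.transform import Rotation as R
def ray(p,u,v,W=None):
    K=p["intrinsics"];W=p["world_from_camera"] if W is None else W
    d=np.linalg.inv(K)@[u,v,1]; d=W[:3,:3]@[d[0],-d[1],-d[2]]
    return W[:3,3],d
def at_z(p,u,v,z,W=None):
    o,d=ray(p,u,v,W); return o+d*(z-o[2])/d[2]
def proj(p,X,W=None):
    W=p["world_from_camera"] if W is None else W
    c=(np.asarray(X)-W[:3,3])@W[:3,:3]; K=p["intrinsics"]
    return np.array([K[0,2]+K[0,0]*c[0]/-c[2],K[1,2]+K[1,1]*-c[1]/-c[2]])
def wristW(p,s):
    T=np.eye(4);T[:3,:3]=R.from_rotvec(s["tcp_rot"]).as_matrix();T[:3,3]=s["tool_pos"];return T@p["mount"]
def toolshift(s,X): # world point -> tool coords
    return R.from_rotvec(s["tcp_rot"]).as_matrix().T@(np.asarray(X)-s["tool_pos"])
E
python3 - <<'E'
from h import *
a=pickle.load(open("pics/scene0.pkl","rb"));b=pickle.load(open("pics/side0.pkl","rb"))
A=cv2.resize(a["color"][140:340,180:530,::-1],None,fx=2.2,fy=2.2,interpolation=cv2.INTER_CUBIC)[:440]
cv2.imwrite("pics/sc1.png",A)
B=cv2.resize(b["color"][130:370,210:450,::-1],None,fx=2.5,fy=2.5,interpolation=cv2.INTER_CUBIC)
cv2.imwrite("pics/sd1.png",B)
print("grip",at_z(a,331.7,191.6,.115),at_z(b,285.4,222.6,.115))
print("knob",at_z(a,275.8,177.1,.02),at_z(b,316.8,326.5,.02))
print("mug",at_z(a,484.4,270.5,.05),at_z(b,238.4,156.3,.05))
print("jars",[at_z(a,232.8,189.7,.063),at_z(a,211.4,171.9,.063),at_z(b,416.8,330.1,.063),at_z(b,390.7,280.1,.063)])
print("cup",at_z(a,418,308,.035),at_z(b,296.5,154.1,.035))
E
```

```text
grip [0.53208835 0.01027501 0.115     ] [ 0.49660732 -0.04524165  0.115     ]
knob [ 0.51193546 -0.31877475  0.02      ] [ 0.50423962 -0.33105207  0.02      ]
mug [0.42608867 0.46311395 0.05      ] [0.42504946 0.45165146 0.05      ]
jars [array([ 0.7151114 , -0.27487323,  0.063     ]), array([ 0.7101542, -0.4357139,  0.063    ]), array([ 0.70893157, -0.43309221,  0.063     ]), array([ 0.71301419, -0.2793354 ,  0.063     ])]
cup [0.64005338 0.42033629 0.035     ] [0.64026659 0.42743214 0.035     ]
```

View pics/sc1.png

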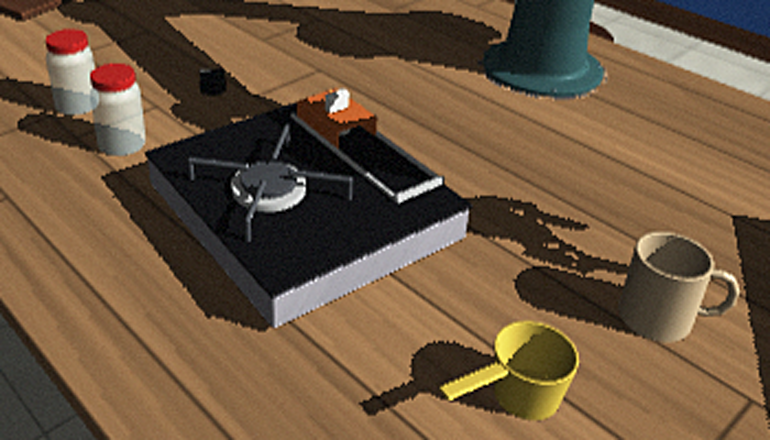

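View pics/sd1.png

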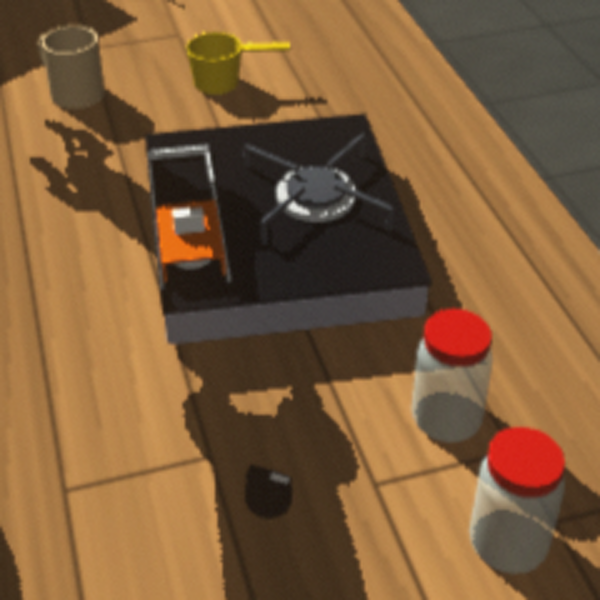

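```bash
python3 - <<'E'
from h import *
from scipy.optimize import least_squares
a=pickle.load(open("pics/scene0.pkl","rb"));b=pickle.load(open("pics/side0.pkl","rb"))
S=[at_z(b,210+x/2.5,130+y/2.5,.066)[:2] for x,y in((150,137),(368,115),(428,287),(165,313))]
C=[at_z(a,180+x/2.2,140+y/2.2,.066)[:2] for x,y in((147,155),(275,298),(467,212))]
print(np.round(S,3),np.round(C,3))
L=np.array([[-.15,.17],[.15,.17],[.15,-.17],[-.15,-.17]])
M=[(0,S[0]),(1,S[1]),(2,S[2]),(3,S[3]),(2,C[0]),(1,C[1]),(0,C[2])]
def T(q,l):
    c,s=np.cos(q[2]),np.sin(q[2]);return q[:2]+np.array([[c,-s],[s,c]])@l
f=lambda q:np.concatenate([T(q,L[i])-m for i,m in M])
r=least_squares(f,[.63,0,0]);print(r.x,np.degrees(r.x[2]),np.round(f(r.x),3))
print("spindle",T(r.x,[-.11,-.08]),"grip0",T(r.x,[-.11,-.08]),"stop",T(r.x,[-.11,.04]))
print(at_z(a,333.6,186,.124),at_z(b,286,215,.124))
E
```

```text
[[ 0.5    0.215]
 [ 0.791  0.179]
 [ 0.739 -0.156]
 [ 0.453 -0.113]] [[ 0.747 -0.134]
 [ 0.79   0.196]
 [ 0.511  0.235]]
[ 0.62263459  0.03920597 -0.13843274] -7.931611915375746 [-0.002  0.014  0.003  0.007  0.009  0.006 -0.002  0.005  0.    -0.016
  0.005 -0.009 -0.014 -0.007]
spindle [ 0.50264762 -0.0248497 ] grip0 [ 0.50264762 -0.0248497 ] stop [0.51920654 0.09400232]
[5.15346680e-01 4.17960172e-04 1.24000000e-01] [ 0.50353057 -0.02424429  0.124     ]
```

```bash
cat >> h.py <<'E'
def yaw(s): M=R.from_rotvec(s["tcp_rot"]).as_matrix(); return np.degrees(np.arctan2(M[1,0],M[0,0]))
def goto(s,X,psi,claw,vmax=.04):
    X=np.asarray(X,float); d=(psi-yaw(s)+180)%360-180
    n=int(max(np.ceil(np.linalg.norm(X-s["tool_pos"])/vmax),np.ceil(abs(d)/7),1))
    t=np.radians(psi); Rg=np.array([[np.cos(t),np.sin(t),0],[np.sin(t),-np.cos(t),0],[0,0,-1]])
    R0=R.from_rotvec(s["tcp_rot"]); rv=(R0.inv()*R.from_matrix(Rg)).as_rotvec(); st=(X-s["tool_pos"])/n
    print("yaw",round(yaw(s),2),"turn",np.round(np.degrees(rv),2),"n",n)
    for i in range(n):
        Ri=R0*R.from_rotvec(rv*i/n)
        print([*np.round(np.degrees(rv)/n,2).tolist(),*np.round(Ri.inv().apply(st),4).tolist(),claw],end=",\n" if i%8==7 else ",")
    print()
E
python3 - <<'E'
from h import *
from workcell import status
goto(status.read_state(),[.505,-.01,.26],172,.6)
E
```

```text
yaw 160.99 turn [  0.    -0.   -11.01] n 18
[0.0, -0.0, -0.61, -0.0267, -0.0289, -0.0016, 0.6],[0.0, -0.0, -0.61, -0.0264, -0.0292, -0.0016, 0.6],[0.0, -0.0, -0.61, -0.0261, -0.0295, -0.0016, 0.6],[0.0, -0.0, -0.61, -0.0258, -0.0297, -0.0016, 0.6],[0.0, -0.0, -0.61, -0.0254, -0.03, -0.0016, 0.6],[0.0, -0.0, -0.61, -0.0251, -0.0303, -0.0016, 0.6],[0.0, -0.0, -0.61, -0.0248, -0.0305, -0.0016, 0.6],[0.0, -0.0, -0.61, -0.0245, -0.0308, -0.0016, 0.6],
[0.0, -0.0, -0.61, -0.0241, -0.0311, -0.0016, 0.6],[0.0, -0.0, -0.61, -0.0238, -0.0313, -0.0016, 0.6],[0.0, -0.0, -0.61, -0.0235, -0.0316, -0.0016, 0.6],[0.0, -0.0, -0.61, -0.0231, -0.0318, -0.0016, 0.6],[0.0, -0.0, -0.61, -0.0228, -0.0321, -0.0016, 0.6],[0.0, -0.0, -0.61, -0.0225, -0.0323, -0.0016, 0.6],[0.0, -0.0, -0.61, -0.0221, -0.0325, -0.0016, 0.6],[0.0, -0.0, -0.61, -0.0218, -0.0328, -0.0016, 0.6],
[0.0, -0.0, -0.61, -0.0214, -0.033, -0.0016, 0.6],[0.0, -0.0, -0.61, -0.0211, -0.0332, -0.0016, 0.6],
```

>>> {"name": "drive_tool", "arguments": {
  "rows": [
    [0, 0, -0.61, -0.0265, -0.029, -0.0016, 0.6],
    [0, 0, -0.61, -0.0265, -0.029, -0.0016, 0.6],
    [0, 0, -0.61, -0.026, -0.0295, -0.0016, 0.6],
    [0, 0, -0.61, -0.026, -0.0295, -0.0016, 0.6],
    [0, 0, -0.61, -0.0255, -0.03, -0.0016, 0.6],
    [0, 0, -0.61, -0.025, -0.03, -0.0016, 0.6],
    [0, 0, -0.61, -0.025, -0.0305, -0.0016, 0.6],
    [0, 0, -0.61, -0.0245, -0.031, -0.0016, 0.6]
  ]
}}

```text
time: 2.17
tool_pos: [0.3472, 0.3487, 0.2444]
tcp_rot: [0.385, 3.117, 0.001]
wrist_force: [1.4, 1.0, 0.1]
width: 0.599
grip_force: 0.0
```

>>> {"name": "drive_tool", "arguments": {
  "rows": [
    [0, 0, -0.61, -0.024, -0.031, -0.0016, 0.6],
    [0, 0, -0.61, -0.024, -0.0315, -0.0016, 0.6],
    [0, 0, -0.61, -0.0235, -0.0315, -0.0016, 0.6],
    [0, 0, -0.61, -0.023, -0.032, -0.0016, 0.6],
    [0, 0, -0.61, -0.023, -0.032, -0.0016, 0.6],
    [0, 0, -0.61, -0.0225, -0.0325, -0.0016, 0.6],
    [0, 0, -0.61, -0.022, -0.0325, -0.0016, 0.6],
    [0, 0, -0.61, -0.022, -0.033, -0.0016, 0.6]
  ]
}}

```text
time: 2.83
tool_pos: [0.4741, 0.0597, 0.2574]
tcp_rot: [0.253, 3.13, 0.001]
wrist_force: [1.3, 1.1, -0.3]
width: 0.596
grip_force: 0.0
```

>>> {"name": "drive_tool", "arguments": {
  "rows": [
    [0, 0, -0.61, -0.0215, -0.033, -0.0016, 0.6],
    [0, 0, -0.61, -0.021, -0.033, -0.0016, 0.6],
    [0, 0, 0, 0, 0, 0, 0.6],
    [0, 0, 0, 0, 0, 0, 0.6]
  ]
}}

```text
time: 3.17
tool_pos: [0.5059, -0.0121, 0.2602]
tcp_rot: [0.227, 3.133, 0.0]
wrist_force: [-0.0, 0.5, 0.5]
width: 0.6
grip_force: 0.0
```

```bash
cat >> h.py <<'E'
def snap(tag,names=(),crop=None,f=2):
    from workcell import status,read_camera,masks_of
    s=status.read_state();p=read_camera("wrist");p["W"]=wristW(p,s);p["s"]=s
    pickle.dump(p,open(f"pics/{tag}.pkl","wb")); im=p["color"][:,:,::-1]
    x0,y0,x1,y1=crop or (0,0,640,400)
    cv2.imwrite(f"pics/{tag}.png",cv2.resize(im[y0:y1,x0:x1],None,fx=f,fy=f,interpolation=cv2.INTER_CUBIC))
    p["m"]={}
    for t in names:
        m=masks_of(p,t); p["m"][t]=m
        for r in m[:2]:
            ys,xs=np.nonzero(r["mask"]); print(t,round(r["score"],2),np.round(r["bbox"]),len(xs),xs.mean().round(1),ys.mean().round(1))
    pickle.dump(p,open(f"pics/{tag}.pkl","wb"))
    return p
E
python3 - <<'E'
from h import *
p=snap("w1",["guard","guard_grip","knob","hob"],f=1.25)
print(p["s"]["tool_pos"],yaw(p["s"]),p["s"]["q"],p["s"]["time"])
g=p["m"]["guard_grip"]
if g:
    ys,xs=np.nonzero(g[0]["mask"]);print(at_z(p,xs.mean(),ys.mean(),.12,p["W"]))
E
```

```text
guard 0.66 [266. 141. 362. 208.] 6062 314.0 176.8
guard_grip 0.9 [264. 142. 363. 212.] 6195 314.1 177.1
guard_grip 0.56 [ 77. 185. 121. 224.] 1192 99.6 202.7
knob 0.98 [ 78. 186. 122. 223.] 1109 99.7 202.4
hob 0.73 [231. 136. 530. 358.] 42740 373.9 217.9
[ 0.50593841 -0.01205802  0.26020976] 171.72112646225227 [-7.31490328e-02 -7.68522409e-02  1.92132976e+00  1.49761229e-04
  1.29703675e+00 -1.49949225e+00] 3.1667
[ 0.49436403 -0.01555917  0.12      ]
```

View pics/w1.png

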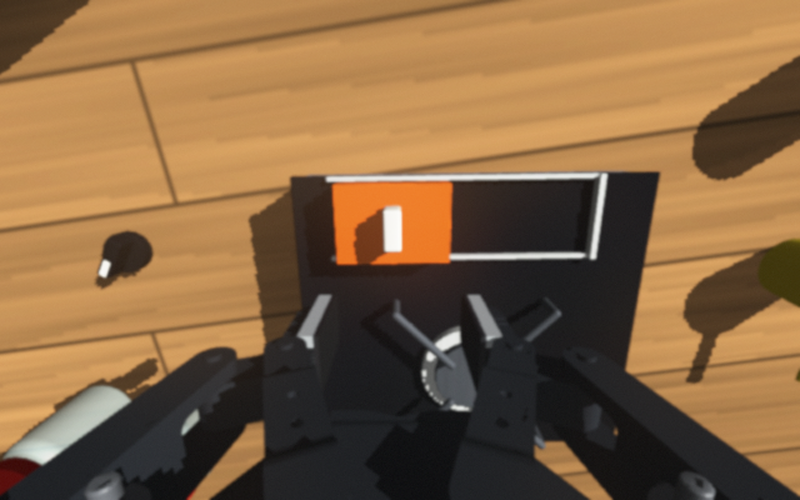

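```bash
python3 - <<'E'
from h import *
p=pickle.load(open("pics/w1.pkl","rb"));W=p["W"];c=p["color"].astype(int)
def comp(m):
    n,l,s,ce=cv2.connectedComponentsWithStats(m.astype(np.uint8)); i=1+np.argmax(s[1:,4]); return l==i
m=np.zeros((400,640),bool);sub=c[150:210,295:335];m[150:210,295:335]=sub.min(2)>130;m=comp(m)
ys,xs=np.nonzero(m);print("white",xs.min(),xs.max(),ys.min(),ys.max(),xs.mean(),ys.mean(),at_z(p,xs.mean(),ys.mean(),.124,W))
pts=np.array([at_z(p,u,v,.124,W)[:2] for u,v in zip(xs,ys)],np.float32)*1000;print(cv2.minAreaRect(pts))
o=comp((c[:,:,0]>120)&(c[:,:,2]<70)&(c[:,:,0]-c[:,:,1]>70)|m)
ys,xs=np.nonzero(o);pts=np.array([at_z(p,u,v,.098,W)[:2] for u,v in zip(xs,ys)],np.float32)*1000;r=cv2.minAreaRect(pts);print("guard",r)
k=p["m"]["knob"][0]["mask"];ys,xs=np.nonzero(k);print("knob",at_z(p,xs.mean(),ys.mean(),.018,W))
w=k&(c.min(2)>120);ys,xs=np.nonzero(w);print("ptr",len(xs),at_z(p,xs.mean(),ys.mean(),.038,W))
E
```

```text
white 307 321 165 201 313.9611111111111 183.08333333333334 [ 0.4995299  -0.01637109  0.124     ]
((499.7455139160156, -16.441696166992188), (13.961039543151855, 36.16303253173828), 81.6661148071289)
guard ((501.0165710449219, -17.0364990234375), (100.81922149658203, 71.37860870361328), 82.29539489746094)
knob [ 0.50646546 -0.31864876  0.018     ]
ptr 79 [ 0.51483726 -0.32854368  0.038     ]
```

```bash
python3 - <<'E'
from h import *
from workcell import status
s=status.read_state();print(toolshift(s,[.4998,-.0165,.101]));goto(s,[.4998,-.0165,.101],172.2,.6,.035)
E
```

```text
[ 0.00396016 -0.00829976  0.15901267]
yaw 172.08 turn [ 0.02 -0.01 -0.12] n 5
[0.0, -0.0, -0.02, 0.0008, -0.0017, 0.0318, 0.6],[0.0, -0.0, -0.02, 0.0008, -0.0017, 0.0318, 0.6],[0.0, -0.0, -0.02, 0.0008, -0.0017, 0.0318, 0.6],[0.0, -0.0, -0.02, 0.0008, -0.0017, 0.0318, 0.6],[0.0, -0.0, -0.02, 0.0008, -0.0017, 0.0318, 0.6],
```

>>> {"name": "drive_tool", "arguments": {
  "rows": [
    [0, 0, -0.1, 0.002, -0.004, 0.032, 0.6],
    [0, 0, 0, 0.002, -0.004, 0.032, 0.6],
    [0, 0, 0, 0, 0, 0.032, 0.6],
    [0, 0, 0, 0, 0, 0.032, 0.6],
    [0, 0, 0, 0, 0, 0.021, 0.6],
    [0, 0, 0, 0, 0, 0.006, 0.6],
    [0, 0, 0, 0, 0, 0, 0.6],
    [0, 0, 0, 0, 0, 0, 0.6]
  ]
}}

```text
time: 4.08
tool_pos: [0.5008, -0.0169, 0.1059]
tcp_rot: [0.215, 3.133, 0.0]
wrist_force: [0.6, 0.5, 0.9]
width: 0.597
grip_force: 0.0
```

>>> {"name": "drive_tool", "arguments": {
  "rows": [
    [0, 0, 0, 0, 0, 0.003, 0.1],
    [0, 0, 0, 0, 0, 0, 0.1],
    [0, 0, 0, 0, 0, 0, 0.1],
    [0, 0, 0, 0, 0, 0, 0.1],
    [0, 0, 0, 0, 0, 0, 0.1],
    [0, 0, 0, 0, 0, 0, 0.1]
  ],
  "force": 30
}}

```text
time: 4.58
tool_pos: [0.5015, -0.0176, 0.1036]
tcp_rot: [0.217, 3.132, 0.0]
wrist_force: [-1.8, 1.8, 5.9]
width: 0.155
grip_force: 32.4
```

>>> {"name": "drive_tool", "arguments": {
  "rows": [
    [0, 0, 0, 0, 0.004, -0.002, 0.1],
    [0, 0, 0, 0, 0.014, 0, 0.1],
    [0, 0, 0, 0, 0.016, 0, 0.1],
    [0, 0, 0, 0, 0.016, 0, 0.1],
    [0, 0, 0, 0, 0.016, 0, 0.1],
    [0, 0, 0, 0, 0.014, 0, 0.1],
    [0, 0, 0, 0, 0.008, 0, 0.1],
    [0, 0, 0, 0, 0.004, 0, 0.1]
  ]
}}

```text
time: 5.25
tool_pos: [0.5135, 0.074, 0.1037]
tcp_rot: [0.215, 3.133, -0.001]
wrist_force: [4.4, -3.3, -5.5]
width: 0.154
grip_force: 31.2
```

>>> {"name": "drive_tool", "arguments": {
  "rows": [
    [0, 0, 0, 0, 0.004, 0, 0.1],
    [0, 0, 0, 0, 0.004, 0, 0.1],
    [0, 0, 0, 0, 0.004, 0, 0.1]
  ]
}}

```text
time: 5.5
tool_pos: [0.515, 0.0849, 0.1037]
tcp_rot: [0.217, 3.133, -0.001]
wrist_force: [5.0, -2.6, -6.5]
width: 0.156
grip_force: 31.2
```

>>> {"name": "drive_tool", "arguments": {
  "rows": [
    [0, 0, 0, 0, 0.003, 0, 0.1],
    [0, 0, 0, 0, 0.003, 0, 0.1],
    [0, 0, 0, 0, 0.003, 0, 0.1]
  ]
}}

```text
time: 5.75
tool_pos: [0.5161, 0.0938, 0.1037]
tcp_rot: [0.218, 3.134, -0.001]
wrist_force: [4.1, -3.2, -6.8]
width: 0.157
grip_force: 31.2
```

>>> {"name": "drive_tool", "arguments": {
  "rows": [
    [0, 0, 0, 0, 0.002, 0, 0.1],
    [0, 0, 0, 0, 0.002, 0, 0.1]
  ]
}}

```text
time: 5.92
tool_pos: [0.5166, 0.0973, 0.1037]
tcp_rot: [0.217, 3.134, -0.003]
wrist_force: [4.3, -11.1, -3.8]
width: 0.157
grip_force: 31.4
```

>>> {"name": "drive_tool", "arguments": {
  "rows": [
    [0, 0, 0, 0, 0.001, 0, 0.1],
    [0, 0, 0, 0, 0.001, 0, 0.1],
    [0, 0, 0, 0, 0, 0, 0.1]
  ]
}}

```text
time: 6.17
tool_pos: [0.5166, 0.0973, 0.1037]
tcp_rot: [-0.216, -3.134, 0.008]
wrist_force: [4.0, -11.7, -4.0]
width: 0.155
grip_force: 31.4
```

>>> {"name": "drive_tool", "arguments": {
  "rows": [
    [0, 0, 0, 0, -0.003, 0, 0.6],
    [0, 0, 0, 0, 0, 0, 0.6],
    [0, 0, 0, 0, 0, 0, 0.6],
    [0, 0, 0, 0, 0, -0.03, 0.6],
    [0, 0, 0, 0, 0, -0.03, 0.6],
    [0, 0, 0, 0.002, -0.04, -0.02, 0.6],
    [0, 0, 0, 0, -0.04, -0.006, 0.6],
    [0, 0, 0, 0, -0.04, 0, 0.6]
  ]
}}

```text
time: 6.83
tool_pos: [0.5, -0.0186, 0.1924]
tcp_rot: [0.213, 3.128, 0.001]
wrist_force: [0.8, -0.6, -0.8]
width: 0.606
grip_force: 0.0
```

>>> {"name": "drive_tool", "arguments": {
  "rows": [
    [0, 0, 0, 0, 0, 0, 0.6],
    [0, 0, 0, 0, 0, 0, 0.6],
    [0, 0, 0, 0, 0, 0, 0.6]
  ]
}}

```text
time: 7.08
tool_pos: [0.4982, -0.0181, 0.1888]
tcp_rot: [-0.219, -3.134, -0.002]
wrist_force: [0.5, 0.7, -0.8]
width: 0.6
grip_force: 0.0
```

```bash
python3 - <<'E'
from h import *
p=snap("w2",["guard","bezel","spindle","spindle_tip"],crop=(160,80,480,320),f=2.5)
print(p["s"]["tool_pos"],yaw(p["s"]),p["s"]["time"])
print(proj(p,[.5,-.0216,.09],p["W"]),at_z(p,320,200,.09,p["W"]))
E
```

```text
guard 0.82 [389. 155. 526. 243.] 10226 456.8 199.3
bezel 0.56 [289. 168. 342. 221.] 2259 315.8 195.0
spindle 0.51 [309. 191. 324. 205.] 214 315.6 197.2
spindle_tip 0.69 [308. 187. 324. 205.] 216 315.7 197.4
[ 0.4981767  -0.01811507  0.18881038] 171.9912850278919 7.0833
[315.47112048 201.48626236] [ 0.49922761 -0.01753392  0.09      ]
```

View pics/w2.png

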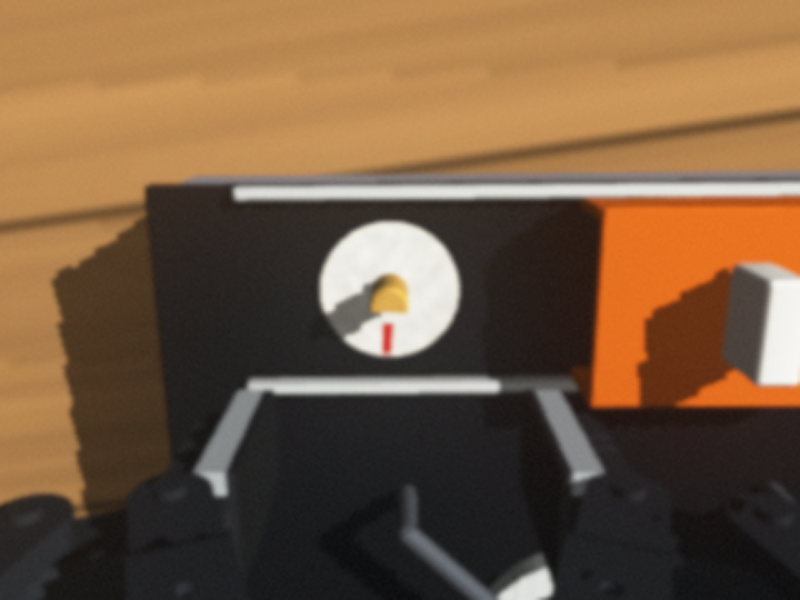

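```bash
python3 - <<'E'
from h import *
p=pickle.load(open("pics/w2.pkl","rb"));W=p["W"];c=p["color"].astype(int)
m=p["m"]["bezel"][0]["mask"].astype(np.uint8)
h=cv2.convexHull(np.argwhere(m)[:,::-1].astype(np.int32))[:,0]
P=np.array([at_z(p,u,v,.068,W)[:2] for u,v in h],np.float32)*1000
print("bezel",cv2.minEnclosingCircle(P),cv2.fitEllipse(P))
cen=np.array(cv2.fitEllipse(P)[0])/1000
r=(c[:,:,0]-c[:,:,1]>60)&(c[:,:,0]-c[:,:,2]>60)&(cv2.dilate(m,np.ones((3,3)))>0)
r[:205]=0
ys,xs=np.nonzero(r);w=(c[...,0]-c[...,1])[ys,xs];print(len(xs),xs.min(),xs.max(),ys.min(),ys.max())
q=np.array([at_z(p,u,v,.068,W)[:2] for u,v in zip(xs,ys)]);mc=np.average(q,axis=0,weights=w);d=mc-cen;print(mc,"ang",np.degrees(np.arctan2(d[1],d[0])))
u,sv,vt=np.linalg.svd((q-q.mean(0))*np.sqrt(w)[:,None]);print("pca",np.degrees(np.arctan2(vt[0,1],vt[0,0])))
# spindle tip: yellow, fit template
from scipy.optimize import minimize
y=(c[...,0]-c[...,2]>60)&(c[...,0]>140);y[:175]=0;y[206:]=0;y[:,:295]=0;y[:,340:]=0
ys,xs=np.nonzero(y);print("tip",len(xs),xs.min(),xs.max(),ys.min(),ys.max(),xs.mean(),ys.mean())
for z in(.09,.068):
    print(proj(p,[*cen,z],W))
print(at_z(p,xs.mean(),ys.mean(),.09,W))
E
```

```text
bezel ((500.4099426269531, -21.74087142944336), 25.992984771728516) ((500.5689392089844, -21.706680297851562), (51.003543853759766, 51.23847579956055), 72.88408660888672)
45 313 316 209 221
[ 0.51923243 -0.025621  ] ang -11.845043611589887
pca -10.454082815781609
tip 175 308 323 190 204 316.02285714285716 198.16571428571427
[315.44355215 202.12815604]
[315.70657026 195.59515824]
[ 0.4971176  -0.02070087  0.09      ]
```

```bash
python3 - <<'E'
from h import *
from workcell import status
goto(status.read_state(),[.5065,-.3186,.15],130,.6,.04)
E
```

```text
yaw 172.18 turn [-0.000e+00 -4.000e-02  4.218e+01] n 8
[-0.0, -0.01, 5.27, -0.0061, -0.0372, 0.0048, 0.6],[-0.0, -0.01, 5.27, -0.0095, -0.0365, 0.0048, 0.6],[-0.0, -0.01, 5.27, -0.0128, -0.0354, 0.0048, 0.6],[-0.0, -0.01, 5.27, -0.016, -0.0341, 0.0048, 0.6],[-0.0, -0.01, 5.27, -0.0191, -0.0325, 0.0048, 0.6],[-0.0, -0.01, 5.27, -0.022, -0.0306, 0.0048, 0.6],[-0.0, -0.01, 5.27, -0.0247, -0.0284, 0.0048, 0.6],[-0.0, -0.01, 5.27, -0.0272, -0.026, 0.0048, 0.6],
```

>>> {"name": "drive_tool", "arguments": {
  "rows": [
    [0, 0, 5.27, -0.006, -0.037, 0.005, 0.6],
    [0, 0, 5.27, -0.0095, -0.0365, 0.005, 0.6],
    [0, 0, 5.27, -0.013, -0.0355, 0.005, 0.6],
    [0, 0, 5.27, -0.016, -0.034, 0.005, 0.6],
    [0, 0, 5.27, -0.019, -0.0325, 0.005, 0.6],
    [0, 0, 5.27, -0.022, -0.0305, 0.005, 0.6],
    [0, 0, 5.27, -0.0245, -0.0285, 0.005, 0.6],
    [0, 0, 5.27, -0.027, -0.026, 0.005, 0.6]
  ]
}}

```text
time: 8.0
tool_pos: [0.5059, -0.3203, 0.1482]
tcp_rot: [-1.334, -2.844, -0.0]
wrist_force: [1.4, -0.3, 0.6]
width: 0.595
grip_force: 0.0
```

>>> {"name": "drive_tool", "arguments": {
  "rows": [
    [0, 0, 0, 0, 0, 0, 0.6],
    [0, 0, 0, 0, 0, 0, 0.6],
    [0, 0, 0, 0, 0, 0, 0.6],
    [0, 0, 0, 0, 0, 0, 0.6]
  ]
}}

```text
time: 8.33
tool_pos: [0.5058, -0.3178, 0.1485]
tcp_rot: [-1.327, -2.847, -0.001]
wrist_force: [-0.2, 0.4, -0.9]
width: 0.601
grip_force: 0.0
```

```bash
python3 - <<'E'
from h import *
p=snap("w3",["knob"],crop=(200,100,440,300),f=3)
W=p["W"];c=p["color"].astype(int)
print(p["s"]["tool_pos"],yaw(p["s"]),p["s"]["time"])
k=p["m"]["knob"][0]["mask"];ys,xs=np.nonzero(k);print("knob",at_z(p,xs.mean(),ys.mean(),.018,W))
w=k&(c.min(2)>110);ys,xs=np.nonzero(w);q=np.array([at_z(p,u,v,.038,W)[:2] for u,v in zip(xs,ys)],np.float32)
print("ptr",len(xs),xs.mean(),ys.mean(),q.mean(0),cv2.minAreaRect(q*1000))
E
```

```text
knob 0.95 [293. 170. 340. 220.] 1777 316.9 193.7
[ 0.50576789 -0.31776404  0.14853095] 130.03002088275568 8.3333
knob [ 0.50644901 -0.32154194  0.018     ]
ptr 164 319.0853658536585 211.9451219512195 [ 0.515911   -0.32945225] ((515.9254760742188, -329.40411376953125), (7.854957103729248, 18.343719482421875), 53.13737106323242)
```

View pics/w3.png

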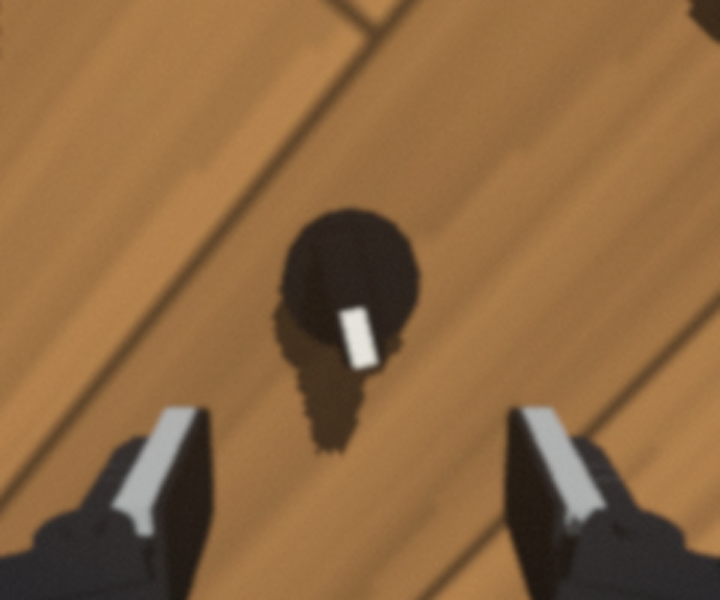

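```bash
python3 - <<'E'
from h import *
from workcell import status
from scipy.optimize import least_squares,minimize
p=pickle.load(open("pics/w3.pkl","rb"));W=p["W"]
g=cv2.GaussianBlur(cv2.cvtColor(p["color"],cv2.COLOR_RGB2GRAY),(3,3),0)
print(g[160:200:3,317], g[185,285:345:3])
t=(g[192,317].astype(float)+g[163,317])/2
cs,_=cv2.findContours((g<t).astype(np.uint8),0,1)
E=np.concatenate([c[:,0] for c in cs]);E=E[(E[:,0]>290)&(E[:,0]<342)&(E[:,1]>160)&(E[:,1]<194)]
a=np.linspace(0,2*np.pi,120)
def sil(x,y):
    P=np.array([proj(p,[x+.023*np.cos(b),y+.023*np.sin(b),z],W) for b in a for z in(0,.014,.016)],np.float32)
    return cv2.convexHull(P)
def f(q):
    h=sil(*q);return np.array([cv2.pointPolygonTest(h,(float(u),float(v)),True) for u,v in E])
r=least_squares(lambda q:f(q)-.3,[.5064,-.3215],diff_step=1e-3,loss="soft_l1");print(len(E),r.x,np.round(f(r.x)[::4],1))
# pointer angle by weighted PCA
c=p["color"].astype(float).min(2);c=np.clip(c-60,0,None);m=np.zeros_like(c);m[195:227,305:335]=1
m*=(cv2.dilate(((p["color"].min(2)>110)).astype(np.uint8),np.ones((3,3)))>0);ys,xs=np.nonzero(m);w=c[ys,xs]
q=np.array([at_z(p,u,v,.038,W)[:2] for u,v in zip(xs,ys)]);mu=np.average(q,axis=0,weights=w)
C=((q-mu)*w[:,None]).T@(q-mu);ev,v=np.linalg.eigh(C);v=v[:,1];print("ptr",mu,np.degrees(np.arctan2(v[1],v[0])), "from centre",(mu-r.x),np.degrees(np.arctan2(*(mu-r.x)[::-1])))
s=status.read_state();print(s["tool_pos"],yaw(s))
E
```

```text
[116 116 115  77  39  37  38  38  38  38  38  38  37  37] [122 119 116  99  43  39  36  35  37  38  38  37  35  38  38  38  38  46
 110 125]
66 [ 0.50761132 -0.32362996] [-0.2  0.4  0.   0.1  0.6  0.2  0.5  0.8  1.   0.8  0.2  0.3 -0.2 -0.1
  0.1  0.5  0.2]
ptr [ 0.51609667 -0.32961242] 143.03129854705938 from centre [ 0.00848535 -0.00598246] -35.185121869201986
[ 0.50590098 -0.31775403  0.14891364] 130.0470915116894
```

```bash
python3 - <<'E'
from h import *
from workcell import status
goto(status.read_state(),[.5074,-.3234,.019],143.3,.6,.03)
E
```

```text
yaw 130.05 turn [ 1.000e-02 -0.000e+00 -1.325e+01] n 5
[0.0, -0.0, -2.65, -0.0011, -0.0005, 0.026, 0.6],[0.0, -0.0, -2.65, -0.001, -0.0005, 0.026, 0.6],[0.0, -0.0, -2.65, -0.001, -0.0006, 0.026, 0.6],[0.0, -0.0, -2.65, -0.001, -0.0006, 0.026, 0.6],[0.0, -0.0, -2.65, -0.0009, -0.0007, 0.026, 0.6],
```

>>> {"name": "drive_tool", "arguments": {
  "rows": [
    [0, 0, -4.4, -0.0018, -0.001, 0.026, 0.6],
    [0, 0, -4.4, -0.0018, -0.001, 0.026, 0.6],
    [0, 0, -4.45, -0.0014, -0.001, 0.026, 0.6],
    [0, 0, 0, 0, 0, 0.026, 0.6],
    [0, 0, 0, 0, 0, 0.016, 0.6],
    [0, 0, 0, 0, 0, 0.008, 0.6],
    [0, 0, 0, 0, 0, 0, 0.6],
    [0, 0, 0, 0, 0, 0, 0.6]
  ]
}}

```text
time: 9.1
tool_pos: [0.5073, -0.3245, 0.0212]
tcp_rot: [0.991, 2.981, -0.0]
wrist_force: [0.2, -0.6, 0.7]
width: 0.595
grip_force: 0.0
```

```bash
python3 - <<'E'
from h import *
from workcell import status
s=status.read_state();print(s["tool_pos"],yaw(s),s["wrist_force"],toolshift(s,[.5074,-.3234,.019]))
E
```

```text
[ 0.50731258 -0.32449563  0.02118744] 143.22104281808743 [ 0.20666545 -0.5873476   0.71001106] [0.00058654 0.00092979 0.00218732]
```

>>> {"name": "drive_tool", "arguments": {
  "rows": [
    [0, 0, 0, 0.0005, 0.001, 0.002, 0.6],
    [0, 0, 0, 0, 0, 0, 0.1],
    [0, 0, 0, 0, 0, 0, 0.1],
    [0, 0, 0, 0, 0, 0, 0.1],
    [0, 0, 0, 0, 0, 0, 0.1],
    [0, 0, 0, 0, 0, 0, 0.1],
    [0, 0, 0, 0, 0, 0, 0.1],
    [0, 0, 0, 0, 0, 0, 0.1]
  ],
  "force": 80
}}

```text
time: 9.77
tool_pos: [0.5079, -0.3246, 0.0201]
tcp_rot: [0.992, 2.979, -0.001]
wrist_force: [-0.6, -0.7, 5.5]
width: 0.142
grip_force: 82.3
```

>>> {"name": "drive_tool", "arguments": {
  "rows": [
    [0, 0, 0, 0, 0, -0.015, 0.1],
    [0, 0, 0, 0, 0, -0.03, 0.1],
    [0, 0, 0, 0, 0, -0.04, 0.1],
    [0, 0, 0, 0, 0, -0.04, 0.1],
    [0, 0, 0, 0, 0, -0.02, 0.1],
    [0, 0, 0, 0, 0, 0, 0.1],
    [0, 0, 0, 0, 0, 0, 0.1],
    [0, 0, 0, 0, 0, 0, 0.1]
  ]
}}

```text
time: 10.43
tool_pos: [0.5062, -0.3234, 0.1625]
tcp_rot: [-0.992, -2.979, -0.001]
wrist_force: [-1.2, -0.3, -0.9]
width: 0.139
grip_force: 81.5
```

```bash
python3 - <<'E'
from h import *
from workcell import status,read_camera,masks_of
p=snap("w4",["knob"],crop=(200,150,440,350),f=3)
s=p["s"];print(s["tool_pos"],yaw(s),s["time"],s["q"][5])
b=read_camera("side");pickle.dump(b,open("pics/side4.pkl","wb"))
u,v=proj(b,s["tool_pos"]).astype(int);print(u,v)
cv2.imwrite("pics/side4.png",cv2.resize(b["color"][v-45:v+45,u-60:u+60,::-1],None,fx=6,fy=6,interpolation=cv2.INTER_CUBIC))
A=cv2.imread("pics/w4.png");B=cv2.imread("pics/side4.png");cv2.imwrite("pics/c4.png",np.hstack([cv2.resize(A,(400,333)),cv2.resize(B,(400,300))[:, :]][:1]+[cv2.copyMakeBorder(cv2.resize(B,(400,300)),0,33,0,0,0)]))
goto(s,[.5005,-.0217,.17],168.7,.1,.035)
E
```

```text
knob 0.8 [278. 199. 360. 301.] 4268 319.5 237.6
[ 0.50616426 -0.32335272  0.16245282] 143.1527601155345 10.4333 -1.5376459213039886
315 283
yaw 143.15 turn [ 2.000e-02 -1.200e-01 -2.555e+01] n 9
[0.0, -0.01, -2.84, 0.0206, 0.0264, -0.0008, 0.1],[0.0, -0.01, -2.84, 0.0193, 0.0274, -0.0008, 0.1],[0.0, -0.01, -2.84, 0.0179, 0.0284, -0.0008, 0.1],[0.0, -0.01, -2.84, 0.0165, 0.0292, -0.0008, 0.1],[0.0, -0.01, -2.84, 0.015, 0.03, -0.0008, 0.1],[0.0, -0.01, -2.84, 0.0135, 0.0307, -0.0008, 0.1],[0.0, -0.01, -2.84, 0.012, 0.0313, -0.0008, 0.1],[0.0, -0.01, -2.84, 0.0104, 0.0319, -0.0008, 0.1],
[0.0, -0.01, -2.84, 0.0088, 0.0323, -0.0008, 0.1],
```

View pics/c4.png

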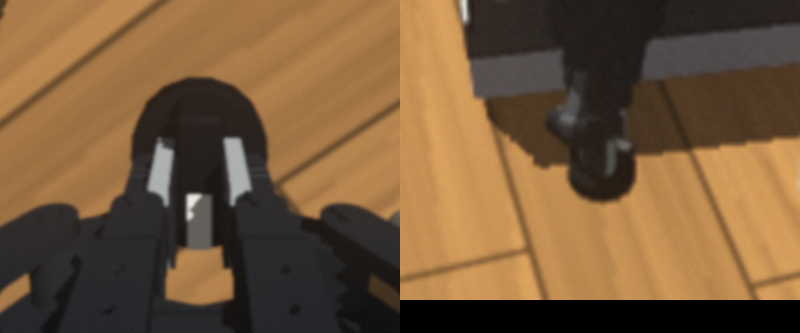

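```bash
cat >> h.py <<'E'
def fitknob(p,zb,rows,cols,guess=(0,0)):
    from scipy.optimize import least_squares
    W=p["mount"]; g=cv2.GaussianBlur(cv2.cvtColor(p["color"],cv2.COLOR_RGB2GRAY),(3,3),0)
    cs,_=cv2.findContours((g<75).astype(np.uint8),0,1)
    E=np.concatenate([c[:,0] for c in cs]);E=E[(E[:,0]>cols[0])&(E[:,0]<cols[1])&(E[:,1]>rows[0])&(E[:,1]<rows[1])]
    a=np.linspace(0,2*np.pi,120)
    def f(q):
        P=np.array([proj(p,[q[0]+.023*np.cos(b),q[1]+.023*np.sin(b),z],W) for b in a for z in(zb,zb-.016)],np.float32)
        h=cv2.convexHull(P);return np.array([cv2.pointPolygonTest(h,(float(u),float(v)),True) for u,v in E])
    r=least_squares(lambda q:f(q)-.3,guess,diff_step=1e-3,x_scale=.01,loss="soft_l1")
    print(len(E),"knob in tool",r.x,np.round(f(r.x)[::5],1)); return r.x
E
python3 - <<'E'
from h import *
p=pickle.load(open("pics/w4.pkl","rb"))
for g0 in((.001,.001),(-.003,.002)): fitknob(p,.0201,(185,222),(270,370),g0)
c=p["color"].astype(float).min(2);m=np.zeros_like(c);m[262:302,308:332]=1
m*=c>90;ys,xs=np.nonzero(m)
q=np.array([at_z(p,u,v,-.018,p["mount"])[:2] for u,v in zip(xs,ys)]);d=q-q.mean(0)
v=np.linalg.svd(d)[2][0];print("ptr tool",q.mean(0),len(xs),np.degrees(np.arctan2(v[1],v[0])))
E
```

```text
83 knob in tool [0.00046027 0.00010522] [ 0.4  1.  -0.1  0.1 -0.2  0.3  0.1  0.1  0.5  0.4 -0.4  0.1 -0.1  0.5
  0.1  0.8  0.5]
83 knob in tool [4.59334358e-04 9.96321082e-05] [ 0.4  1.  -0.1  0.1 -0.2  0.3  0.   0.1  0.5  0.4 -0.4  0.1 -0.1  0.5
  0.1  0.8  0.5]
ptr tool [-0.00823681 -0.00050193] 327 174.8764680866246
```

>>> {"name": "drive_tool", "arguments": {
  "rows": [
    [0, 0, -2.84, 0.0205, 0.0265, 0, 0.1],
    [0, 0, -2.84, 0.0195, 0.0275, 0, 0.1],
    [0, 0, -2.84, 0.018, 0.0285, 0, 0.1],
    [0, 0, -2.84, 0.0165, 0.029, 0, 0.1],
    [0, 0, -2.84, 0.015, 0.03, 0, 0.1],
    [0, 0, -2.84, 0.0135, 0.0305, 0, 0.1],
    [0, 0, -2.84, 0.012, 0.0315, 0, 0.1],
    [0, 0, -2.84, 0.0105, 0.032, 0, 0.1]
  ]
}}

```text
time: 11.25
tool_pos: [0.5003, -0.0537, 0.1621]
tcp_rot: [-0.383, -3.115, -0.0]
wrist_force: [0.3, -0.4, -0.8]
width: 0.142
grip_force: 81.5
```

>>> {"name": "drive_tool", "arguments": {
  "rows": [
    [0, 0, -2.84, 0.009, 0.0325, 0, 0.1],
    [0, 0, 0, 0, 0, 0.02, 0.1],
    [0, 0, 0, 0, 0, 0.01, 0.1],
    [0, 0, 0, 0, 0, 0, 0.1],
    [0, 0, 0, 0, 0, 0, 0.1],
    [0, 0, 0, 0, 0, 0, 0.1],
    [0, 0, 0, 0, 0, 0, 0.1]
  ]
}}

```text
time: 11.83
tool_pos: [0.5014, -0.0227, 0.1342]
tcp_rot: [0.311, 3.125, -0.0]
wrist_force: [0.2, -0.6, 1.1]
width: 0.137
grip_force: 81.5
```

```bash
python3 - <<'E'
from h import *
from workcell import status
s=status.read_state();print(s["tool_pos"],yaw(s),s["wrist_force"],s["time"])
goto(s,[.501,-.0218,.116],168.7,.1,.03)
E
```

```text
[ 0.50139168 -0.02270146  0.13421098] 168.619815525777 [ 0.17426998 -0.59125384  1.12848321] 11.8333
yaw 168.62 turn [-0.    0.04 -0.08] n 1
[-0.0, 0.04, -0.08, 0.0006, 0.0008, 0.0182, 0.1],
```

>>> {"name": "drive_tool", "arguments": {
  "rows": [
    [0, 0, -0.08, 0.0004, 0.0008, 0.009, 0.1],
    [0, 0, 0, 0, 0, 0.009, 0.1],
    [0, 0, 0, 0, 0, 0, 0.1],
    [0, 0, 0, 0, 0, 0, 0.1],
    [0, 0, 0, 0, 0, 0, 0.1]
  ]
}}

```text
time: 12.25
tool_pos: [0.5004, -0.0209, 0.1154]
tcp_rot: [-0.307, -3.126, 0.0]
wrist_force: [0.5, -0.7, -0.4]
width: 0.143
grip_force: 81.5
```

>>> {"name": "drive_tool", "arguments": {
  "rows": [
    [0, 0, 0, 0, 0, 0.003, 0.1],
    [0, 0, 0, 0, 0, 0.003, 0.1],
    [0, 0, 0, 0, 0, 0.003, 0.1],
    [0, 0, 0, 0, 0, 0, 0.1],
    [0, 0, 0, 0, 0, 0, 0.1]
  ]
}}

```text
time: 12.67
tool_pos: [0.5012, -0.0208, 0.1073]
tcp_rot: [0.306, 3.126, -0.0]
wrist_force: [-1.2, 0.2, 4.4]
width: 0.149
grip_force: 82.1
```

>>> {"name": "drive_tool", "arguments": {
  "rows": [
    [0, 0, 0, 0, -0.001, 0, 0.1],
    [0, 0, 0, 0, 0, 0.001, 0.1],
    [0, 0, 0, 0, 0, 0.001, 0.1],
    [0, 0, 0, 0, 0, 0, 0.1]
  ]
}}

```text
time: 13.0
tool_pos: [0.5013, -0.0221, 0.1048]
tcp_rot: [0.306, 3.124, -0.001]
wrist_force: [3.5, 0.6, 0.1]
width: 0.14
grip_force: 81.6
```

>>> {"name": "drive_tool", "arguments": {
  "rows": [
    [0, 0, 0, -0.0005, 0, 0.002, 0.1],
    [0, 0, 0, 0, 0, 0.002, 0.1],
    [0, 0, 0, 0, 0, 0.002, 0.1],
    [0, 0, 0, 0, 0, 0, 0.1],
    [0, 0, 0, 0, 0, 0, 0.1]
  ]
}}

```text
time: 13.42
tool_pos: [0.5013, -0.022, 0.0985]
tcp_rot: [0.306, 3.126, -0.0]
wrist_force: [4.7, -1.5, -2.6]
width: 0.141
grip_force: 81.3
```

>>> {"name": "drive_tool", "arguments": {
  "rows": [
    [0, 0, 0, -0.0005, 0, 0.001, 0.1],
    [0, 0, 0, 0, 0, 0.001, 0.1],
    [0, 0, 0, 0, 0, 0.001, 0.1],
    [0, 0, 0, 0, 0, 0, 0.1],
    [0, 0, 0, 0, 0, 0, 0.1],
    [0, 0, 0, 0, 0, 0, 0.1]
  ]
}}

```text
time: 13.92
tool_pos: [0.5014, -0.022, 0.0959]
tcp_rot: [0.307, 3.127, -0.0]
wrist_force: [2.4, -0.9, 3.1]
width: 0.14
grip_force: 82.0
```

>>> {"name": "drive_tool", "arguments": {
  "rows": [
    [0, 0, 0, 0, 0, 0.001, 0.1],
    [0, 0, 0, 0, 0, 0.001, 0.1],
    [0, 0, 0, 0, 0, 0.001, 0.1],
    [0, 0, 0, 0, 0, 0.001, 0.1],
    [0, 0, 0, 0, 0, 0, 0.1],
    [0, 0, 0, 0, 0, 0, 0.1]
  ]
}}

```text
time: 14.42
tool_pos: [0.5015, -0.022, 0.0921]
tcp_rot: [0.307, 3.127, -0.0]
wrist_force: [0.1, -0.9, 7.4]
width: 0.138
grip_force: 82.5
```

>>> {"name": "drive_tool", "arguments": {
  "rows": [
    [0, 0, 0, 0, 0, 0.001, 0.1],
    [0, 0, 0, 0, 0, 0.001, 0.1],
    [0, 0, 0, 0, 0, 0.001, 0.1],
    [0, 0, 0, 0, 0, 0, 0.1],
    [0, 0, 0, 0, 0, 0, 0.1],
    [0, 0, 0, 0, 0, 0, 0.1]
  ]
}}

```text
time: 14.92
tool_pos: [0.5016, -0.022, 0.0908]
tcp_rot: [0.306, 3.127, -0.0]
wrist_force: [-4.2, 0.4, 17.1]
width: 0.144
grip_force: 84.1
```

>>> {"name": "drive_tool", "arguments": {
  "rows": [
    [0, 0, 0, 0, 0, 0, 0.1],
    [0, 0, 0, 0, 0, 0, 0.1],
    [0, 0, 0, 0, 0, 0, 0.1],
    [0, 0, 0, 0, 0, 0, 0.1]
  ]
}}

```text
time: 15.25
tool_pos: [0.5016, -0.022, 0.0908]
tcp_rot: [0.306, 3.127, -0.0]
wrist_force: [-3.1, 0.9, 16.9]
width: 0.144
grip_force: 84.1
```

```bash
python3 - <<'E'
from h import *
p=snap("w5",[],f=1.2); s=p["s"];print(s["tool_pos"],s["wrist_force"],np.abs(s["joint_vel"]).max())
E
```

```text
[ 0.50161992 -0.02203435  0.09077339] [-3.12980455  0.86922737 16.85225378] 0.0019275498295139978
```

View pics/w5.png

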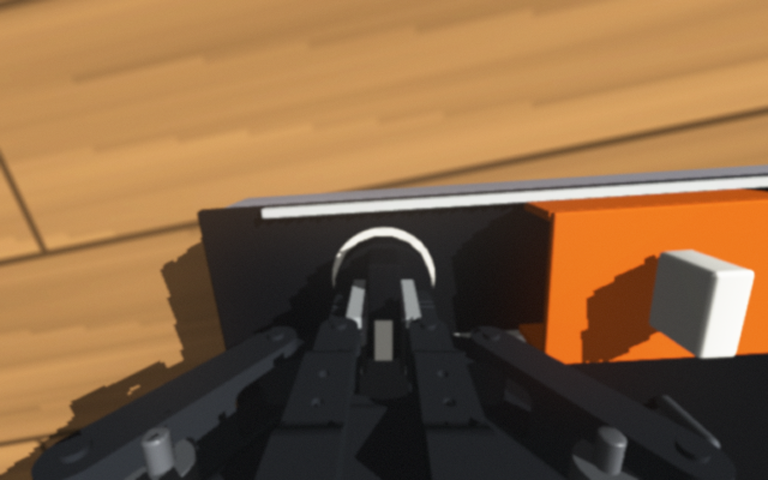

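The knob sits centred on the bezel at pixel (384, 270) and is held pressed in. The guard is away at its stop, with its white grip near pixel (702, 303).

```bash
python3 -c "
from workcell import workorder
print(workorder.finish_job())"
```

```text
the job is handed in; nothing more can be done
None
```

The job is handed in at about 15 s of the 54 s limit: the guard is at its stop, and the knob is home on the spindle with flats matched, held pressed to the bottom with about 17 N. The hand-in gave no verdict. I planned the moves to stay clear of the mug, jars and cup, but took no closing picture of them.

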